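# Tip a tube blank into the band saw's vice and set it to length

### The job

The long piece of square steel tube stands on end on the band saw's bed, in front of the open vice. Working with the fingertips, without gripping, push it over so that it falls between the vice jaws towards the length stop, then push it sideways and along until it lies flat on the bed, snug along the fixed jaw and with its end butted against the length stop, ready to be clamped and cut. Do not pick the tube up, do not knock the stop out of its setting, and leave everything else where it is.

Things in the scene. Friction and masses are not known exactly. Their poses are not given: they have to be found in the camera images.
- saw: Metal-cutting band saw fixed on the bench, yellow head raised at its +y end. Origin on the bench under the fixed jaw's face. Level axes: x = feed direction, from the infeed (robot's side) to the length stop; y from the vice opening to the fixed jaw; z up. Its bed is flat, 75 mm above the bench, x = -160 to 90, y = -190 to 70 mm. Blade slot at x = 55 mm.
- jaw_face (a point): Fixed vice jaw: middle of the lower edge of its flat face, at bed height, axes as the saw's; the jaw lies at y > 0. It is 95 mm long (47.5 mm to either side along x) and 45 mm high. The movable jaw, same size, faces it with its face at y = -140 mm and stays there.
- stop_face (a point): Length stop: middle of its face, a dark steel plate 44 mm wide on a rod at the far (+x) end of the bed, 95 mm above the bench, 22 mm to the open side of the fixed jaw's face; axes as the saw's. A tube set to length ends at x = 0 of this frame. Held on its rod by friction (90 N); set 110 to 135 mm from the saw's origin along x.
- tube: The blank: loose square steel tube 40 x 40 x 180 mm, 3 mm wall, open ends, 0.5 to 0.8 kg. It starts on end on the bed in front of the vice opening, within 0.12 rad of the saw's axes. Origin: centre of the end that starts lowest; z along the tube (up at the start), x at first about along the saw's x. Pushed near its top it tips over its edge without sliding; past 13 degrees it falls.
- tube_mid (a point): Centre of the tube (half-way along it, on its axis), axes as the tube's. Once lying, this is 95 mm above the bench, and the tube slides on the oily bed at a push of about 1.5 to 3.5 N.
- tube_top (a point): Centre of the tube's other end, the upper one at the start.
- stub: Bystander on the bed beside the tube: short offcut of the same 40 x 40 mm tube, 55 mm high, standing. Origin at the centre of its underside.
- spanner: Bystander: 150 mm spanner lying on the saw's base behind the fixed jaw. Origin under its middle.
- spray: Bystander: spray can 65 mm in diameter, 200 mm high, on the bench. Origin at the centre of its underside.
- round_bar: Bystander: round steel offcut 50 mm in diameter, 75 mm high, standing on the bench. Origin at the centre of its underside.
- hammer: Bystander: hammer 280 mm long lying on the bench. Origin under its middle.
- tape: Bystander: tape measure 70 x 36 x 64 mm on the bench. Origin at the centre of its underside.
- square: Bystander: small engineer's square, stock 75 mm and blade 90 mm, lying on the saw's base beside the spanner. Origin under the middle of its stock.

How it is judged (in metres and radians):
On the way:
1. the tube has been tipped over and lies on the saw bed (angle between tube's own z axis and vertical above 1.5 rad and height (world z) of tube_mid below 0.103 m), for 0.2 s.
At the end, for the whole second after the job is handed in: the tube lies flat on the bed along the fixed jaw (gap at most 3.5 mm at its middle, within 0.035 rad of the feed direction), its end against the length stop (within 3.5 mm), at rest; the stop has kept its setting (3 mm) (angle between tube's own z axis and vertical between 1.54 and 1.6 rad and height (world z) of tube_mid between 0.091 and 0.099 m and x of tube_mid in the frame of stop_face between -0.0935 and -0.086 m and y of tube_mid in the frame of jaw_face between -0.0235 and -0.015 m and angle between the z axis of tube and the x axis of saw, either way round below 0.035 rad and linear speed of tube below 0.01 m/s and distance of stop_face from where it was at the start of the episode below 0.003 m); the robot touches nothing.
It fails at once if the tube was lifted off the bed (lying or leaning, 12 mm) (height (world z) of each of tube, tube_top above 0.107 m).
It fails at once if the standing tube was lifted (angle between tube's own z axis and vertical below 0.2 rad and height (world z) of tube above 0.088 m).
It fails at once if the length stop was knocked out of its setting (3 mm) (distance of stop_face from where it was at the start of the episode above 0.003 m).
It fails at once if another thing was moved by more than 15 mm (distance of any of stub, spanner, spray, round_bar, hammer, tape, square from where it was at the start of the episode above 0.015 m).
It also fails if it takes over 58 s, if anything falls off the work surface, if the arm or the gripper's body presses on something with over 40 N, if the wrist force passes 120 N, or if a joint passes its speed limit or range.

### The arm

A 6-joint arm with a two-finger parallel gripper is mounted at the origin on the work surface. World frame = base frame: x ahead of the robot, y to its left, z up, the work surface at z = 0. Lengths are in mm, angles in rad, forces in N, time in s.
With the tool pointing down it reaches from about 275 to 1000 mm from the base axis. Payload 8.4 kg.
Tool frame: the origin (TCP) lies on the centre line of the jaws, within the pads' length; the fingertips stand 17 mm ahead of it and the grasp point (between the pads) lies 2 mm behind it (r.tcp_to_tips is the z of the fingertips in the tool frame, in mm); z points along the fingers, y is the direction in which the jaws open and shut (so a half turn about z gives the same grasp; the last joint's range is limited). The gripper opens to 85 mm and grips with 20 to 120 N. Pads are 22 mm wide; open, the fingers measure 114 mm over their backs; the gripper's body (76 mm by 85 mm) begins 54 mm behind the grasp point. The pads swing forward as they close: fully open they stand 13 mm farther back than shut.
Start: joints at [-1.175, 0.353, 1.633, -0, 1.155, -0.002], TCP at [242.118, -576.2, 224.781] pointing down, gripper open.
Joint ranges: [-2.63, 2.63], [-0.92, 2.1], [0.06, 2.66], [-1.3, 4.44], [0, 2.69], [-3.02, 3.02]. Speed limits (rad/s): [2.22, 2.22, 2.79, 3.14, 3.14, 3.14].

### API

Orientations are given as [roll, pitch, yaw] about the fixed x, y, z axes, in that order (R = Rz(yaw) Ry(pitch) Rx(roll)).
In Python, from rig import r, cams, job gives the robot as it stands.
- The arm moves only by the tool drive_tool, never from a script. Its argument "deltas" is a list of rows, each a list of 4 numbers: the shift along the tool's x, y, z in cm, then the turn about the tool's z in rad. In form: [[x, y, z, roll], ...]. A call has 1 to 12 rows; each row shifts and turns the commanded pose from where the row before left it, along the tool's axes as they then stand; what a row does not reach is not made up. A row lasts 1/12 s, in which the tool goes at most 41.7 mm and 7.16 degrees, less where a joint would pass 70% of its speed; a pose out of reach is approached as far as the arm can. A call with a gripper value outside its range is refused whole. "jaw" is the closure, from 0 (fully open) to 1 (shut), set as the call begins (left out, the last holds). The fingers move at their own pace and stop on an object; "force" is the grip in N (left out, the last holds). Time passes only in rows, so rows that do not move let the fingers close. It gives the time, the measured TCP pose, the force and the opening at its end, in the units of the state.
- r.sense(): the state, without advancing time (a new reading comes with each control period).
- cams.grab_frame(name): name is "scene" or "top"; returns (picture, depth): 480x640x3 uint8, red, green, blue; 480x640 float32, mm along the optical axis (not along the pixel's ray), 0 where there is no reading.
- cams.camera_params(name): a dict with "fx", "fy", "cx", "cy" (pixels), "R" (3x3) and "t" (3): a world point X has camera coordinates R X + t. Camera axes: x right, y down, z forward; pixel columns grow to the right and rows downward; lengths in mm; the calibration is good to about 2 mm. A picture is of the moment at which its call begins. camera_params takes no time and is no camera call.
- job.sign_off(): hands the job in, once; it reports no verdict.
The state is a dict: "clock": time; "qpos": joint angles; "qvel": joint speeds; "joint_efforts": joint torques, N m; "eef_pos": TCP position; "tcp_rot": TCP orientation; "contact_force": force on the tool from outside, world axes, zero at the start; "wrist_torque": the same for the moment, N m; "opening": opening from 0.0 (shut) to 1.0 (fully open).
Only numpy, scipy, OpenCV 4.12 (cv2) and the standard library are available. Lean on these libraries where they do the work, as an engineer would, in place of code of your own. Each camera call takes 0.05 s, during which the arm holds its last target. There are 200 camera calls.

## Working session

There is one attempt and no reset: what is moved stays moved. The work goes in short steps, Python scripts to look and compute and a tool call to move; the robot and the scene stay as the last step left them, time stands still between calls to the robot, and variables do not carry over. Pictures are saved under pics/ and viewed, about 8 in all and at most 12, crops included, and the job is handed in when it is done.

Besides the shell and the picture viewer there is one more tool, called after "Request:" as a command line: name --pt "numbers of a row" for each row, then --argument value for the rest. drive_tool: Moves the arm, as the interface text tells. Its arguments: {"type":"object","properties":{"deltas":{"type":"array"},"jaw":{"type":"number"},"force":{"type":"number"}},"required":["deltas"]}

```bash
mkdir -p pics
cat > h.py <<'E'
import numpy as np,cv2
from rig import r,cams,job
def cloud(n):
    im,d=cams.grab_frame(n);p=cams.camera_params(n)
    v,u=np.mgrid[:480,:640]
    C=np.stack([(u-p['cx'])/p['fx']*d,(v-p['cy'])/p['fy']*d,d],-1)
    W=(C-np.array(p['t']))@np.array(p['R'])
    W[d==0]=np.nan
    return im,W
def save(n,im): cv2.imwrite('pics/'+n,im[:,:,::-1])
E
python3 - <<'E'
from h import *
for n in('scene','top'):
    im,W=cloud(n);save(n+'1.png',im);np.save(n+'.npy',W)
    p=cams.camera_params(n);print(n,-np.array(p['R']).T@p['t'],np.array(p['R']).round(2).tolist())
print(r.sense())
E
```

```text
scene [1355.1284239  -459.47851748 1163.03783742] [[0.39, 0.92, 0.02], [0.69, -0.28, -0.66], [-0.61, 0.27, -0.75]]
top [ 446.3191053  -112.8055817  1360.24705657] [[0.02, -1.0, -0.0], [-1.0, -0.02, -0.07], [0.07, 0.0, -1.0]]
{'clock': 0.1, 'qpos': array([-1.17541761e+00,  3.53577203e-01,  1.63402334e+00,  1.58295018e-05,
        1.15519265e+00, -2.42438224e-03]), 'qvel': array([ 0.00064096, -0.00137232, -0.00262655, -0.001239  , -0.00033354,
        0.00013585]), 'joint_efforts': array([-1.49760490e-03, -6.06360984e+01, -3.42820466e+01, -4.01354248e-05,
        4.06455685e-03, -3.07418236e-05]), 'eef_pos': array([ 241.95355854, -575.82117559,  224.15339289]), 'tcp_rot': array([-3.14039215e+00, -1.73848263e-05,  3.97796690e-01]), 'contact_force': array([0.19602099, 0.70562424, 0.13938802]), 'wrist_torque': array([-0.01842112,  0.01938132, -0.05314947]), 'opening': 1.0000674214427818}
```

View pics/scene1.png

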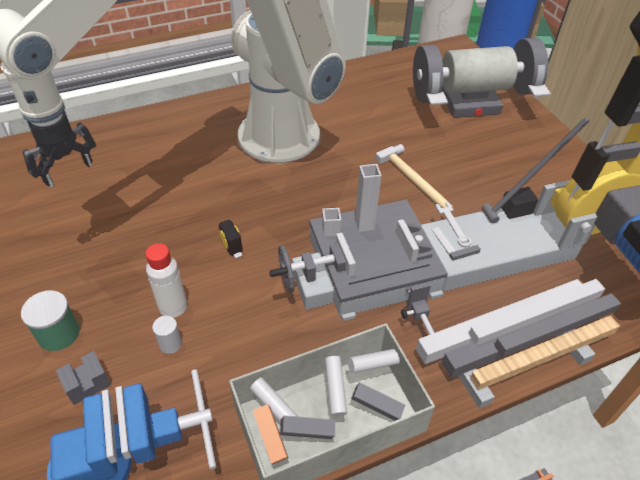

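View pics/top1.png

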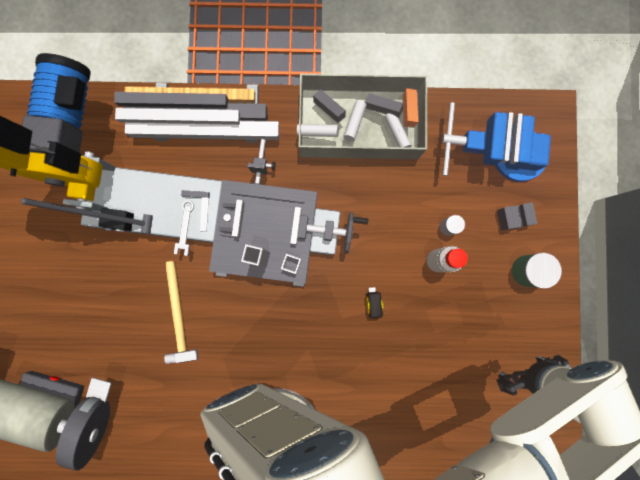

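The top view shows the tube top at about (252,255), the stub at (290,264), the fixed jaw at (236,217), the movable jaw at (297,225) and the stop near (261,165). The spanner and square lie behind the fixed jaw. Next I'll measure these.

Run:
```python
from h import *
W=np.load('top.npy')
X,Y,Z=W[...,0],W[...,1],W[...,2]
u=np.arange(640)[None]+0*X;v=np.arange(480)[:,None]+0*X
def rect(m,name):
    P=W[m][:,:2].astype(np.float32)
    (c,s,a)=cv2.minAreaRect(P);print(name,m.sum(),np.round(c,1),np.round(s,1),round(a,2),'z',np.nanmedian(Z[m]).round(1),Z[m].max().round(1))
def box(a,b,c,d):return (u>=a)&(u<=b)&(v>=c)&(v<=d)
near=lambda z,t=6:np.abs(Z-z)<t
rect(box(205,320,175,290)&near(75,4),'bed')
rect(box(225,250,190,250)&near(120),'fix')
rect(box(285,310,195,255)&near(120),'mov')
rect(box(235,275,230,275)&near(255,10),'tube')
rect(box(275,305,250,280)&near(130,10),'stub')
m=box(245,280,135,187)
for z in range(60,150,10):
    k=m&(np.abs(Z-z)<5)
    if k.sum()>3: print(z,k.sum(),X[k].min().round(),X[k].max().round(),Y[k].min().round(),Y[k].max().round())
for n,b in (('tube',(220,275,225,280)),('handle',(300,370,200,255))):
    print(n,np.nanmax(Z[box(*b)]))
im=cv2.imread('pics/top1.png')
s=cv2.imread('pics/scene1.png')[140:330,270:480]
t=im[125:290,190:330]
cv2.imwrite('pics/c1.png',np.hstack([cv2.resize(t,(420,495),interpolation=2),cv2.resize(s,(378,342))[:0] if 0 else cv2.copyMakeBorder(cv2.resize(s,(378,342)),0,153,0,0,0)]))
```

```text
bed 6308 [564.1  61.9] [298.3 250.4] 83.85 z 74.7 79.0
fix 231 [592.  112.8] [26.8 94.5] 83.9 z 119.4 125.2
mov 194 [574.6 -49.4] [20.7 94.7] 83.46 z 119.6 125.9
tube 107 [490.4  46. ] [40.5 39.7] 77.19 z 254.3 260.5
stub 74 [474.4 -36.8] [40.  39.7] 72.68 z 130.0 137.6
60 187 693.0 828.0 13.0 101.0
70 149 681.0 828.0 -1.0 100.0
80 58 680.0 732.0 7.0 94.0
90 12 725.0 728.0 43.0 83.0
100 18 724.0 733.0 41.0 84.0
110 53 724.0 738.0 42.0 84.0
120 21 724.0 737.0 41.0 82.0
tube 260.49794895344104
handle 152.48059491180712
```

View pics/c1.png

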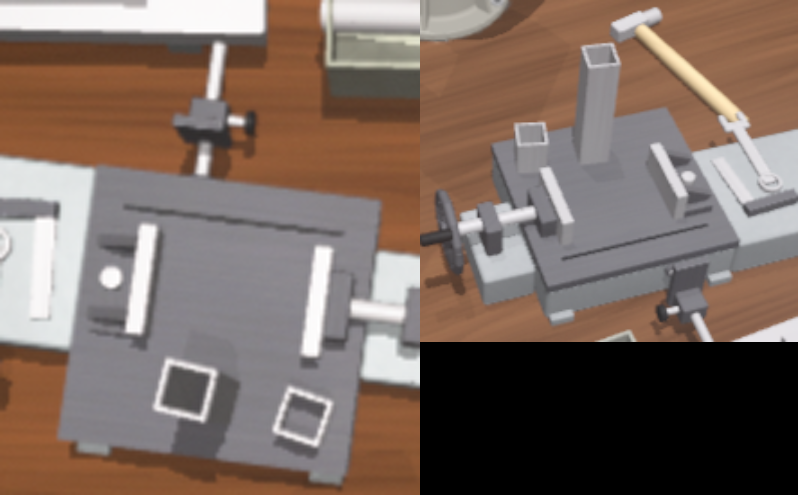

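Run:
```python
from h import *
a=-0.107;c,s=np.cos(a),np.sin(a)
for n in('top','scene'):
    W=np.load(n+'.npy').reshape(-1,3);W=W[~np.isnan(W[:,0])]
    sx=c*W[:,0]+s*W[:,1];sy=-s*W[:,0]+c*W[:,1];z=W[:,2]
    def f(name,x0,x1,y0,y1,z0,z1):
        k=(sx>x0)&(sx<x1)&(sy>y0)&(sy<y1)&(z>z0)&(z<z1)
        if k.sum(): print(n,name,k.sum(),'x',np.percentile(sx[k],[0,3,50,97,100]).round(1),'y',np.percentile(sy[k],[0,3,50,97,100]).round(1),'z',np.median(z[k]).round(1))
    f('fix',500,650,150,200,113,125)
    f('mov',500,650,-20,40,113,125)
    f('stop',680,760,100,190,90,125)
    f('stopall',700,722,100,190,80,125)
    f('bed',400,700,-50,300,71,78)
    f('tubetop',440,540,60,130,225,270)
    f('tubelow',440,540,60,130,85,110)
    f('stub',420,540,-20,50,100,140)
    f('hand',540,660,-90,-30,100,160)
```

```text
top fix 234 x [529.3 533.1 576.4 620.9 623.8] y [162.  162.3 169.8 184.  188.8] z 119.3
top mov 201 x [529.3 532.1 576.6 621.1 623.9] y [-11.5   2.7  15.4  22.1  22.6] z 119.3
top stop 96 x [714.7 715.  717.9 725.4 726. ] y [118.5 118.8 140.3 161.7 162.4] z 113.2
top stopall 88 x [714.7 715.  716.5 721.8 721.9] y [118.2 118.7 141.  161.7 162.4] z 110.4
top bed 6039 x [429.  434.8 551.4 673.  679.5] y [-27.4 -20.6 101.5 232.  300. ] z 74.5
top tubetop 149 x [460.8 462.4 482.3 502.1 503.6] y [ 76.2  77.4  99.  118.  120.5] z 253.0
top tubelow 35 x [461.5 464.6 483.6 500.1 500.9] y [ 76.9  77.   81.2 117.9 118.2] z 95.9
top stub 116 x [453.  455.  485.2 537.8 539.9] y [-9.1 -7.2 15.3 34.6 36.7] z 127.8
top hand 211 x [551.9 554.1 575.7 599.2 600.9] y [-89.5 -86.2 -69.9 -35.  -31. ] z 105.0
scene fix 267 x [527.2 530.5 579.  623.7 626.9] y [159.8 161.3 168.7 186.4 195.7] z 120.3
scene mov 248 x [525.3 531.2 581.7 623.5 625.6] y [-14.7  -5.6  13.6  22.   22.7] z 121.0
scene stop 215 x [713.7 714.9 723.3 727.  728.1] y [117.  118.4 137.9 160.5 162.4] z 109.9
scene stopall 79 x [713.7 714.2 718.9 721.9 721.9] y [117.1 117.9 135.8 161.7 163.7] z 115.8
scene bed 4630 x [423.3 437.9 588.8 676.8 681.4] y [-28.9 -22.9 101.3 264.8 300. ] z 75.8
scene tubetop 440 x [458.8 461.  487.9 503.7 508.1] y [ 75.4  77.4  97.8 117.1 120.8] z 244.9
scene tubelow 150 x [459.9 464.8 500.2 505.3 507.1] y [ 76.   76.9  91.4 113.9 117.7] z 96.4
scene stub 390 x [450.5 453.6 487.7 533.7 539.7] y [-9.4 -8.  13.1 33.2 35.4] z 120.2
scene hand 270 x [548.6 554.1 578.6 599.9 603.8] y [-89.5 -86.5 -70.8 -33.5 -30.5] z 106.4
```

Request:
drive_tool --pt "0 0 -1.5 0.101" --pt "0 0 -1.5 0.101" --pt "0 0 -1.5 0.101" --pt "0 0 -1.5 0.101" --pt "0 0 -1.5 0.101" --pt "0 0 0 0" --jaw 1

```text
clock: 0.6
eef_pos: [242.6, -577.4, 302.6]
tcp_rot: [3.138, -0.002, -0.112]
contact_force: [-0.2, -0.7, 0.6]
opening: 0.143
```

```bash
python3 -c "
from rig import r
print(r.tcp_to_tips)"
```

```text
17.0
```

Request:
drive_tool --pt "0.7 -3.5 0 0" --pt "0.7 -3.5 0 0" --pt "0.7 -3.5 0 0" --pt "0.7 -3.5 0 0" --pt "0.7 -3.5 0 0" --pt "0.7 -3.5 0 0" --pt "0.7 -3.5 0 0" --pt "0.7 -3.5 0 0" --pt "0.7 -3.5 0 0" --pt "0.7 -3.5 0 0" --pt "0.7 -3.5 0 0" --pt "0.7 -3.5 0 0"

```text
clock: 1.6
eef_pos: [370.2, -165.8, 298.9]
tcp_rot: [-3.141, 0.001, -0.104]
contact_force: [0.6, 0.4, -0.0]
opening: -0.0
```

Request:
drive_tool --pt "0.7 -3.5 0 0" --pt "0.7 -3.5 0 0" --pt "0.7 -3.5 0 0" --pt "0.7 -3.5 0 0" --pt "0.7 -3 0 0" --pt "0.7 -2 0 0" --pt "0.5 -1 0 0" --pt "0 0 0 0"

```text
clock: 2.27
eef_pos: [439.2, 27.7, 299.0]
tcp_rot: [-3.141, 0.001, -0.102]
contact_force: [0.6, -0.3, 0.2]
opening: -0.002
```

```bash
cat >> h.py <<'E'
def S():
    q=r.sense();p=q['eef_pos'];c,s=np.cos(-.107),np.sin(-.107)
    print('S',np.round([c*p[0]+s*p[1],-s*p[0]+c*p[1],p[2]],1),'rot',q['tcp_rot'].round(3),'F',q['contact_force'].round(1),'t',round(q['clock'],2))
def SC(n):
    im,W=cloud(n);c,s=np.cos(-.107),np.sin(-.107)
    P=W.copy();P[...,0]=c*W[...,0]+s*W[...,1];P[...,1]=-s*W[...,0]+c*W[...,1]
    return im,P
E
python3 -c "
from h import *
S();print(r.sense()['qpos'].round(2))"
```

```text
S [433.8  74.4 299. ] rot [-3.141e+00  1.000e-03 -1.020e-01] F [ 0.6 -0.3  0.2] t 2.27
[ 0.06 -0.02  1.91  0.    1.25  1.73]
```

Request:
drive_tool --pt "0 -1.5 0 0" --pt "0 -1.2 0 0" --pt "0 0 0 0.12" --pt "0 0 2 0" --pt "0 0 2 0" --pt "0 0 1.7 0" --pt "0 0 0 0" --pt "0 0 0 0"

```text
clock: 2.93
eef_pos: [440.7, 52.0, 242.2]
tcp_rot: [3.141, 0.002, -0.227]
contact_force: [0.3, 0.2, 1.2]
opening: 0.0
```

```bash
python3 -c "
from h import *
S()
for n in ('top','scene'):
  im,P=SC(n);m=(P[...,2]>190)&(P[...,2]<262)&(P[...,0]>400)&(P[...,0]<520)&(P[...,1]>60)&(P[...,1]<140)
  Q=P[m];print(n,len(Q))
  save('p_'+n+'.png',im)
a=cv2.imread('pics/p_scene.png')[100:260,290:450];b=cv2.imread('pics/p_top.png')[190:350,180:340]
cv2.imwrite('pics/p.png',cv2.resize(np.hstack([a,b]),(800,400),interpolation=2))"
```

```text
S [432.7  98.8 242.2] rot [ 3.141e+00  2.000e-03 -2.270e-01] F [0.3 0.2 1.2] t 2.93
top 83
scene 700
```

View pics/p.png

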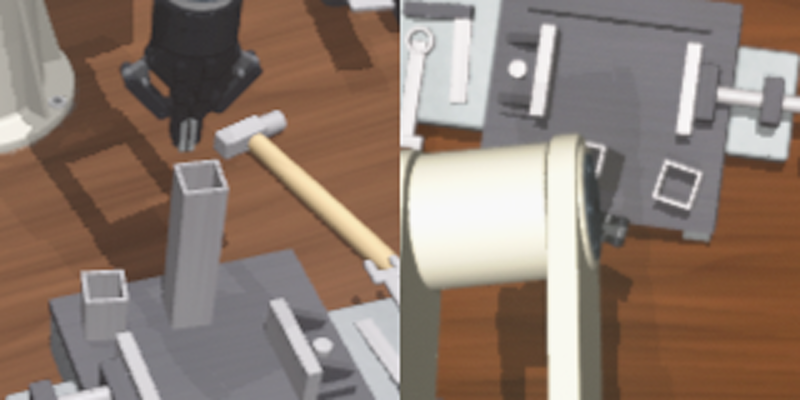

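The fingers are shut, behind the tube and below its top. Now I'll push along the tube's own x.

Request:
drive_tool --pt "0 -0.5 0 0" --pt "0.5 0 0 0" --pt "0.5 0 0 0" --pt "0.4 0 0 0" --pt "0.3 0 0 0" --pt "0.3 0 0 0" --pt "0.3 0 0 0" --pt "0.3 0 0 0" --pt "0.3 0 0 0" --pt "0.3 0 0 0" --pt "0.3 0 0 0" --pt "0.3 0 0 0"

```text
clock: 4.03
eef_pos: [480.1, 49.3, 242.8]
tcp_rot: [-3.142, -0.0, -0.227]
contact_force: [-0.0, 0.1, -0.2]
opening: 0.001
```

```bash
python3 -c "
from h import *
S()
im,P=SC('scene');save('t.png',im)
m=(P[...,2]>235)&(P[...,2]<262)&(P[...,0]>440)&(P[...,0]<600)&(P[...,1]>60)&(P[...,1]<140)
Q=P[m];print(len(Q),np.percentile(Q,[5,50,95],axis=0).round(1))
"
```

```text
S [472.1 100.3 242.8] rot [-3.142 -0.    -0.227] F [-0.   0.1 -0.2] t 4.03
346 [[481.   75.7 236.2]
 [498.1  96.1 249.8]
 [522.6 114.6 260.5]]
```

Request:
drive_tool --pt "0.3 0 0 0" --pt "0.3 0 0 0" --pt "0.3 0 0 0" --pt "0.3 0 0 0" --pt "0.3 0 0 0" --pt "0.3 0 0 0" --pt "0.3 0 0 0" --pt "0.3 0 0 0" --pt "0 0 0 0" --pt "0 0 0 0" --pt "0 0 0 0" --pt "0 0 0 0"

```text
clock: 5.08
eef_pos: [503.0, 44.0, 242.8]
tcp_rot: [-3.142, 0.0, -0.227]
contact_force: [0.6, 0.1, -0.0]
opening: 0.001
```

```bash
cat >> h.py <<'E'
def tube(n='scene',f=None):
    im,P=SC(n)
    if f: save(f,im)
    Z=P[...,2];m=(Z>111)&(Z<119)&(P[...,0]>440)&(P[...,0]<725)&(P[...,1]>25)&(P[...,1]<158)
    k,l,st,_=cv2.connectedComponentsWithStats(m.astype(np.uint8))
    i=1+st[1:,4].argmax();Q=P[l==i][:,:2].astype(np.float32)
    print(n,len(Q),'rect',cv2.minAreaRect(Q),'x',np.percentile(Q[:,0],[0,2,98,100]).round(1),'y',np.percentile(Q[:,1],[0,2,98,100]).round(1))
E
python3 -c "
from h import *
S();tube('scene','t2.png');tube('top','t2t.png')
a=cv2.imread('pics/t2.png')[120:320,270:470];b=cv2.imread('pics/t2t.png')[140:340,180:380]
cv2.imwrite('pics/t2c.png',cv2.resize(np.hstack([a,b]),(800,400),interpolation=2))
"
```

```text
S [495.4  97.5 242.8] rot [-3.142  0.    -0.227] F [ 0.6  0.1 -0. ] t 5.08
scene 67 rect ((718.7960205078125, 137.49896240234375), (39.99812316894531, 12.218465805053711), 89.96270751953125) x [712.7 714.3 724.9 724.9] y [117.5 118.2 156.5 157.5]
top 701 rect ((600.0656127929688, 85.75472259521484), (40.352779388427734, 173.27188110351562), 83.7332992553711) x [511.8 521.7 683.6 687.8] y [ 57.9  61.  101.4 106.3]
```

View pics/t2c.png

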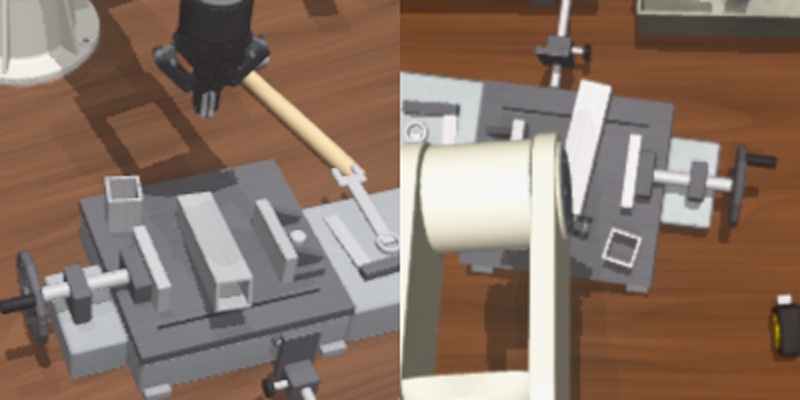

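The tube lies on the bed with its middle at about S(598,86), turned −0.11 rad to the saw, and its end is about 27 mm short of the stop. Next I'll go round to its open side.

Request:
drive_tool --pt "0 0 0 -0.12" --pt "3 1.2 0 0" --pt "3 1.2 0 0" --pt "3 1.3 0 0" --pt "3 1.2 0 0" --pt "3 1.2 0 0" --pt "0 0 0 0" --pt "0 0 2.5 0" --pt "0 0 2.5 0" --pt "0 0 2.5 0" --pt "0 0 0 0" --pt "0 0 0 0"

```text
clock: 6.18
eef_pos: [644.6, -32.5, 166.9]
tcp_rot: [3.142, 0.003, -0.107]
contact_force: [0.4, -0.2, 1.0]
opening: -0.003
```

```bash
python3 -c "
from h import *
S();tube('top');tube('scene')"
```

```text
S [644.4  36.5 166.9] rot [ 3.142e+00  3.000e-03 -1.070e-01] F [ 0.4 -0.2  1. ] t 6.18
top 375 rect ((609.7313232421875, 84.64114379882812), (40.09318542480469, 81.75923919677734), 84.03267669677734) x [571.  572.8 646.8 652.5] y [ 62.6  64.9 105.6 108.2]
scene 549 rect ((628.9141845703125, 82.07715606689453), (42.687068939208984, 118.54730224609375), 84.62494659423828) x [571.4 575.7 685.1 687.6] y [ 55.5  58.7 104.5 107.1]
```

Request:
drive_tool --pt "0 0 2 0" --pt "0 0 2 0" --pt "0 0 2 0" --pt "0 0 0 0" --pt "0 -0.5 0 0" --pt "0 -0.4 0 0" --pt "0 -0.3 0 0" --pt "0 -0.3 0 0" --pt "0 -0.3 0 0" --pt "0 -0.3 0 0" --pt "0 0 0 0" --pt "0 0 0 0"

```text
clock: 7.28
eef_pos: [648.4, -11.3, 108.6]
tcp_rot: [-3.141, -0.001, -0.107]
contact_force: [-1.0, 2.2, 5.7]
opening: -0.005
```

```bash
python3 -c "
from h import *
S();tube('top');tube('scene')"
```

```text
S [645.9  58.  108.6] rot [-3.141e+00 -1.000e-03 -1.070e-01] F [-1.   2.2  5.7] t 7.28
top 217 rect ((608.504150390625, 85.01048278808594), (40.27659606933594, 47.623565673828125), 84.28482818603516) x [586.7 588.5 630.2 633.7] y [ 63.8  65.  104.7 106.5]
scene 300 rect ((652.2864379882812, 79.88259887695312), (40.96907424926758, 70.74986267089844), 83.00714111328125) x [618.8 625.3 685.  687.5] y [ 56.9  58.2 100.6 102.4]
```

```bash
python3 -c "
from h import *
im,P=SC('scene');save('u.png',im)
im2,P2=SC('top');save('ut.png',im2)
a=im[170:320,300:450];b=im2[150:300,190:340]
save('uc.png',cv2.resize(np.hstack([a,b]),(800,400),interpolation=2));S()
c=P[170:320,300:450];m=(c[...,1]>25)&(c[...,1]<75)&(c[...,0]>628)&(c[...,0]<690)&(c[...,2]>82)&(c[...,2]<150)
Q=c[m]
for z in range(82,150,8):
  k=Q[(Q[:,2]>z)&(Q[:,2]<=z+8)]
  if len(k): print(z,len(k),k[:,0].min().round(),k[:,0].max().round(),k[:,1].min().round(),k[:,1].max().round())
"
```

```text
S [646.   58.  108.5] rot [-3.141e+00 -1.000e-03 -1.070e-01] F [-1.7  2.3  6. ] t 7.48
82 32 629.0 687.0 26.0 75.0
90 18 638.0 686.0 55.0 63.0
98 18 646.0 682.0 56.0 61.0
106 19 650.0 683.0 56.0 72.0
114 99 648.0 686.0 52.0 74.0
122 24 637.0 683.0 45.0 73.0
130 34 638.0 658.0 45.0 72.0
138 24 640.0 658.0 45.0 72.0
146 16 643.0 657.0 44.0 69.0
```

View pics/uc.png

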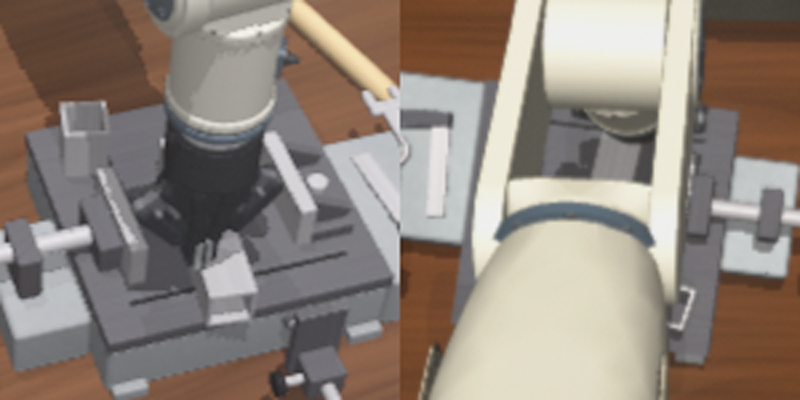

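```bash
python3 -c "
from h import *
im,P=SC('scene');cs=P[225:305,365:425:1]
m=(P[...,1]>20)&(P[...,1]<110)&(P[...,0]>590)&(P[...,0]<700)&(P[...,2]>80)
m[:170]=0
for x in range(600,700,8):
  row=[]
  for y in range(24,112,6):
    k=m&(abs(P[...,0]-x)<=4)&(abs(P[...,1]-y)<=3)
    row.append('%4d/%-3d'%(P[...,2][k].min(),P[...,2][k].max()) if k.any() else '   .    ')
  print(x,' '.join(row))
save('uz.png',cv2.resize(im[200:300,330:430],(800,600)[::1] and (600,600),interpolation=2))
"
```

```text
600  118/124    .       80/80    81/82    80/80     .        .        .        .        .        .        .        .        .        .    
608  118/121   80/80    82/82     .       80/82     .        .        .        .        .        .        .        .        .        .    
616  119/121   80/80    80/80    80/80    80/80    82/82     .        .        .        .        .        .        .        .        .    
624   81/327   81/81     .       80/80    80/80    80/80    82/82     .        .        .        .      115/120  110/120  113/116    .    
632  234/373   80/179  174/174  169/169    .        .       82/88     .        .        .      115/118  115/167  117/120  114/120    .    
640  225/367  171/285  170/175  130/171  129/170   80/81    80/101  167/167    .      111/119  114/117  114/174  115/191  114/117  219/219
648  186/385   80/290   80/196   80/187   80/155   80/146   83/182  113/177  116/149  113/165  113/175  112/185  115/208  113/219  201/218
656   80/402  165/292  162/231  132/225  134/223  117/214   81/214  113/212  115/197  113/193  112/217  116/222  113/378  117/376  183/209
664   84/409  247/417  288/416   81/417   80/417   80/418   83/419   82/418   80/418   82/419   80/419   80/419   80/419    .        .    
672  284/415  248/418  246/419  251/419   80/420   81/421   80/419   80/421   80/419   80/420   80/419   80/419   81/409  364/372    .    
680   80/80    80/435  250/434  245/437  244/436   84/442   80/439   80/442   81/440   80/437   80/432   81/119   82/120    .        .    
688  439/460  437/459  438/457  410/454  309/453  106/450   80/447   81/444   80/415  116/120   82/119   84/120   84/120    .        .    
696  452/456    .        .        .        .        .        .        .        .        .        .        .        .        .        .
```

View pics/uz.png

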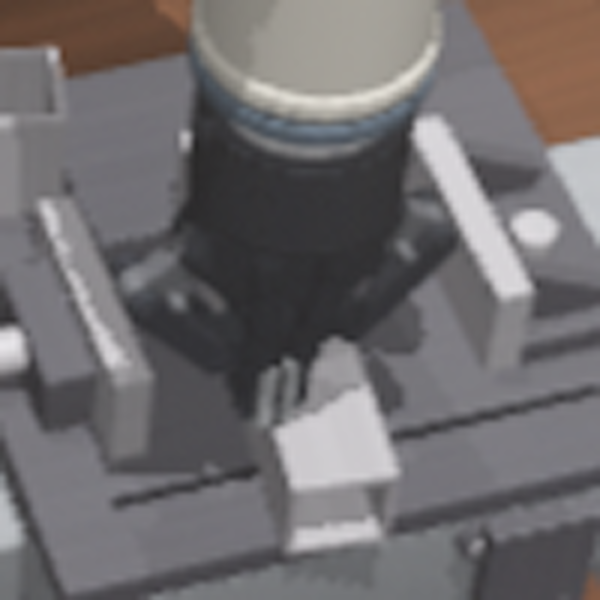

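The fingertips seem to rest on the tube's top edge, with Fz +6 N, and the tube has not moved. I'll lift, retreat and measure where the tips really are.

Request:
drive_tool --pt "0 0 -2 0" --pt "0 1.5 -2 0" --pt "0 1.5 0 0" --pt "0 0 0 0" --pt "0 0 0 0"

```text
clock: 7.95
eef_pos: [644.4, -42.3, 147.4]
tcp_rot: [-3.141, 0.0, -0.109]
contact_force: [0.1, -0.3, -0.1]
opening: -0.002
```

```bash
python3 -c "
from h import *
S()
im,P=SC('scene');save('f.png',im)
for z in range(90,200,6):
  k=(P[...,0]>600)&(P[...,0]<668)&(P[...,1]>5)&(P[...,1]<55)&(P[...,2]>z)&(P[...,2]<=z+6)&(P[...,0]>626)
  Q=P[k]
  if len(Q): print(z,len(Q),Q[:,0].min().round(),Q[:,0].max().round(),Q[:,1].min().round(),Q[:,1].max().round())
tube()
save('fz.png',cv2.resize(im[180:300,320:440],(600,600),interpolation=2))
"
```

```text
S [645.3  26.7 147.4] rot [-3.141  0.    -0.109] F [ 0.1 -0.3 -0.1] t 7.95
90 1 626.0 626.0 20.0 20.0
108 1 627.0 627.0 16.0 16.0
150 1 647.0 647.0 23.0 23.0
156 6 651.0 655.0 20.0 33.0
162 16 649.0 656.0 18.0 39.0
168 21 640.0 657.0 14.0 40.0
174 31 641.0 657.0 14.0 40.0
180 24 639.0 658.0 14.0 42.0
186 21 648.0 658.0 14.0 41.0
192 14 648.0 658.0 12.0 36.0
198 38 637.0 658.0 8.0 52.0
scene 531 rect ((633.129638671875, 82.5499038696289), (42.2774543762207, 112.93975067138672), 83.53521728515625) x [579.2 589.3 684.1 689. ] y [ 56.1  58.8 103.5 107.8]
```

View pics/fz.png

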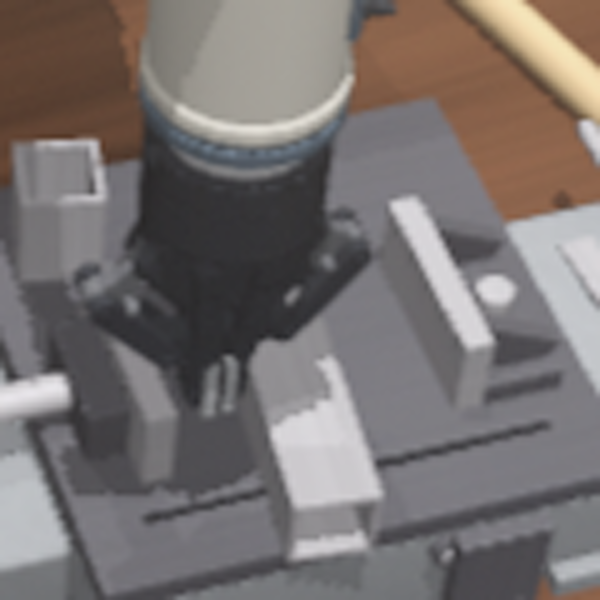

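The tips are about 7 mm above the reported TCP, not 17 mm below it. The depth data and the contact on the tube's top agree on this. I'll use tip z ≈ TCP z + 7 and set the tips at about 95.

Request:
drive_tool --pt "0 -0.8 0 0" --pt "0 0 2 0" --pt "0 0 2 0" --pt "0 0 1.9 0" --pt "0 0 0 0" --pt "0 -0.4 0 0" --pt "0 -0.4 0 0" --pt "0 -0.3 0 0" --pt "0 -0.3 0 0" --pt "0 -0.3 0 0" --pt "0 -0.2 0 0" --pt "0 0 0 0"

```text
clock: 9.05
eef_pos: [648.0, -14.4, 89.3]
tcp_rot: [-3.141, -0.001, -0.107]
contact_force: [1.2, -0.0, 0.1]
opening: -0.001
```

```bash
python3 -c "
from h import *
S();tube('top');tube('scene')"
```

```text
S [645.8  54.9  89.3] rot [-3.141e+00 -1.000e-03 -1.070e-01] F [ 1.2 -0.   0.1] t 9.05
top 202 rect ((615.9715576171875, 91.0400619506836), (48.08760070800781, 40.346649169921875), 0.3364594876766205) x [591.8 592.7 635.5 639.9] y [ 70.9  71.7 110.9 111.2]
scene 279 rect ((658.2213134765625, 88.70984649658203), (45.345462799072266, 54.4587287902832), 88.61100769042969) x [631.5 635.2 684.6 685.9] y [ 66.2  69.  108.9 112. ]
```

Request:
drive_tool --pt "0 0.3 0 0" --pt "-2 0 0 0" --pt "-2 0 0 0" --pt "-0.7 0 0 0" --pt "0 -0.4 0 0" --pt "0 -0.5 0 0" --pt "0 -0.5 0 0" --pt "0 -0.5 0 0" --pt "0 -0.5 0 0" --pt "0 -0.5 0 0" --pt "0 -0.5 0 0" --pt "0 0 0 0"

```text
clock: 10.15
eef_pos: [604.5, 22.2, 88.7]
tcp_rot: [-3.141, -0.0, -0.107]
contact_force: [1.2, 0.8, -0.3]
opening: -0.001
```

```bash
python3 -c "
from h import *
S();tube('top');tube('scene')"
```

```text
S [598.6  86.7  88.7] rot [-3.141 -0.    -0.107] F [ 1.2  0.8 -0.3] t 10.15
top 247 rect ((556.6189575195312, 121.57899475097656), (53.408233642578125, 40.63977813720703), 0.5082053542137146) x [529.7 531.7 577.9 583.1] y [101.3 101.8 141.  142. ]
scene 534 rect ((633.9598999023438, 116.57183837890625), (107.9806137084961, 53.430416107177734), 0.21808774769306183) x [579.9 588.9 684.6 688. ] y [ 89.8 101.1 141.8 143.4]
```

Request:
drive_tool --pt "0 -0.4 0 0" --pt "0 -0.4 0 0" --pt "0 -0.4 0 0" --pt "0 -0.3 0 0" --pt "0 -0.2 0 0" --pt "0 -0.2 0 0" --pt "0 0 0 0"

```text
clock: 10.83
eef_pos: [606.3, 40.4, 88.8]
tcp_rot: [-3.141, 0.0, -0.107]
contact_force: [0.3, -0.2, -0.0]
opening: 0.001
```

Request:
drive_tool --pt "0 -0.1 0 0" --pt "0 -0.1 0 0" --pt "0 0 0 0"

```text
clock: 11.08
eef_pos: [606.5, 42.0, 88.8]
tcp_rot: [-3.142, -0.0, -0.107]
contact_force: [-0.4, -0.7, -0.1]
opening: 0.001
```

```bash
python3 -c "
from h import *
S();tube('top');tube('scene')"
```

```text
S [598.6 106.5  88.8] rot [-3.142 -0.    -0.107] F [-0.4 -0.7 -0.1] t 11.08
top 204 rect ((555.8875122070312, 139.3838348388672), (45.298484802246094, 37.111663818359375), 0.45211517810821533) x [533.1 534.9 574.4 578.4] y [120.8 121.4 157.7 157.9]
scene 488 rect ((637.6968994140625, 127.95503234863281), (100.36921691894531, 65.28926849365234), 3.2423501014709473) x [586.  590.6 684.9 688.4] y [ 93.4 101.8 156.9 158. ]
```

Request:
drive_tool --pt "0 -0.1 0 0" --pt "0 0 0 0"

```text
clock: 11.35
eef_pos: [606.6, 42.9, 88.8]
tcp_rot: [3.142, -0.0, -0.107]
contact_force: [-0.5, -1.6, -0.4]
opening: 0.007
```

Request:
drive_tool --pt "0 -0.1 0 0" --pt "0 0 0 0"

```text
clock: 11.52
eef_pos: [606.4, 43.3, 88.8]
tcp_rot: [3.14, 0.001, -0.107]
contact_force: [-2.3, -5.8, 0.4]
opening: 0.003
```

Request:
drive_tool --pt "0 -0.1 0 0" --pt "0 0 0 0"

```text
clock: 11.68
eef_pos: [606.3, 43.4, 88.8]
tcp_rot: [3.139, 0.001, -0.107]
contact_force: [-3.2, -10.1, 2.9]
opening: 0.003
```

The side push met the jaw: the force rose to 10 N. Next is the tube's rear end.

Request:
drive_tool --pt "0 1 0 0" --pt "0 0.5 -2.5 0" --pt "0 0 -2.5 0" --pt "-2 0 -2 0" --pt "-3 -1 0 0" --pt "-3 -1.5 0 0" --pt "-3 -1.5 0 0" --pt "-0.8 -1 0 0" --pt "0 0 0 0" --pt "0 0 0 0"

```text
clock: 12.52
eef_pos: [494.0, 92.7, 159.2]
tcp_rot: [-3.141, -0.001, -0.106]
contact_force: [1.0, -0.8, -0.2]
opening: 0.002
```

```bash
python3 -c "
from h import *
S();tube('top');tube('scene')"
```

```text
S [481.2 144.9 159.2] rot [-3.141e+00 -1.000e-03 -1.060e-01] F [ 1.  -0.8 -0.2] t 12.52
top 750 rect ((596.1492919921875, 140.04867553710938), (36.09965133666992, 180.19911193847656), 89.81024932861328) x [506.  512.4 682.5 686.2] y [121.8 122.7 157.  157.9]
scene 812 rect ((594.2134399414062, 138.97213745117188), (37.957088470458984, 184.3226318359375), 89.91238403320312) x [502.  508.4 682.6 686.4] y [120.  121.7 157.2 158. ]
```

Request:
drive_tool --pt "0 0.2 2.4 0" --pt "0 0 2.4 0" --pt "0 0 2.2 0" --pt "0 0 0 0" --pt "0.5 0 0 0" --pt "0.5 0 0 0" --pt "0.4 0 0 0" --pt "0.4 0 0 0" --pt "0.4 0 0 0" --pt "0.4 0 0 0" --pt "0.4 0 0 0" --pt "0 0 0 0"

```text
clock: 13.62
eef_pos: [524.1, 87.1, 89.1]
tcp_rot: [-3.141, -0.002, -0.107]
contact_force: [-0.3, -1.4, -0.0]
opening: 0.001
```

Request:
drive_tool --pt "0.3 0 0 0" --pt "0.3 0 0 0" --pt "0.2 0 0 0" --pt "0 0 0 0"

```text
clock: 13.95
eef_pos: [531.4, 86.3, 88.8]
tcp_rot: [-3.142, -0.001, -0.107]
contact_force: [-0.2, -0.4, -0.2]
opening: 0.004
```

```bash
python3 -c "
from h import *
S();tube('top');tube('scene')"
```

```text
S [519.1 142.5  88.8] rot [-3.142e+00 -1.000e-03 -1.070e-01] F [-0.2 -0.4 -0.2] t 13.95
top 518 rect ((637.0782470703125, 139.96881103515625), (36.04393768310547, 146.57980346679688), 89.99825286865234) x [563.8 577.9 708.1 710.4] y [121.9 122.4 157.1 158. ]
scene 947 rect ((621.9562377929688, 139.2113494873047), (40.06422805786133, 205.95004272460938), 89.02619934082031) x [518.8 530.4 723.3 725. ] y [117.5 121.1 157.3 158. ]
```

Request:
drive_tool --pt "0.15 0 0 0" --pt "0.15 0 0 0" --pt "0 0 0 0"

```text
clock: 14.3
eef_pos: [533.9, 85.9, 88.8]
tcp_rot: [3.142, 0.0, -0.107]
contact_force: [-1.0, 1.2, 0.6]
opening: 0.006
```

Request:
drive_tool --pt "0.1 0 0 0" --pt "0 0 0 0"

```text
clock: 14.47
eef_pos: [534.8, 85.8, 88.7]
tcp_rot: [3.142, 0.0, -0.107]
contact_force: [-1.6, -0.2, 1.1]
opening: -0.003
```

Request:
drive_tool --pt "0.1 0 0 0" --pt "0 0 0 0"

```text
clock: 14.63
eef_pos: [535.9, 85.7, 88.8]
tcp_rot: [-3.142, -0.0, -0.107]
contact_force: [-1.7, -0.9, -0.5]
opening: 0.0
```

Request:
drive_tool --pt "0.1 0 0 0" --pt "0 0 0 0"

```text
clock: 14.8
eef_pos: [536.8, 85.6, 88.7]
tcp_rot: [3.142, 0.0, -0.107]
contact_force: [-1.4, 0.7, 0.4]
opening: -0.001
```

Request:
drive_tool --pt "0.1 0 0 0" --pt "0 0 0 0"

```text
clock: 14.97
eef_pos: [536.9, 85.5, 88.6]
tcp_rot: [3.141, 0.002, -0.107]
contact_force: [-5.8, 1.5, 2.9]
opening: -0.006
```

```bash
python3 -c "
from h import *
S();tube('top');tube('scene')"
```

```text
S [524.7 142.4  88.6] rot [ 3.141e+00  2.000e-03 -1.070e-01] F [-5.8  1.5  2.9] t 14.97
top 556 rect ((643.258056640625, 139.15785217285156), (37.90585708618164, 163.00946044921875), 89.52371978759766) x [561.6 582.9 722.4 724.9] y [119.6 122.  157.  157.7]
scene 909 rect ((623.02685546875, 139.315673828125), (40.2598762512207, 203.81663513183594), 88.91864776611328) x [520.9 534.1 722.6 724.5] y [117.3 121.4 157.1 157.9]
```

Contact: the TCP has stopped and the force is rising, so the end is butted at the stop. I'll retreat and check.

Request:
drive_tool --pt "-0.3 0 0 0" --pt "-1.5 0 0 0" --pt "-1.5 0 -1 0" --pt "0 0 -3 0" --pt "0 0 -3 0" --pt "-3 3 -3 0" --pt "-3 3.5 -3 0" --pt "-2 3.5 0 0" --pt "0 3.5 0 0" --pt "0 3.5 0 0" --pt "0 0 0 0" --pt "0 0 0 0"

```text
clock: 16.07
eef_pos: [422.3, -60.0, 206.1]
tcp_rot: [3.141, -0.002, -0.111]
contact_force: [-0.9, 0.1, -0.2]
opening: 0.003
```

```bash
python3 -c "
from h import *
S();
for n in ('top','scene'):
  im,P=SC(n);Z=P[...,2]
  save('e_'+n+'.png',im)
  for nm,x0,x1,y0,y1,z0,z1 in (('tube',500,712,100,161,110,119),('gapstrip',640,706,100,175,108,122),('front',540,700,110,125,85,108),('stop',712,760,100,190,100,126),('jaw',500,640,160,200,117,126)):
    k=(P[...,0]>x0)&(P[...,0]<x1)&(P[...,1]>y0)&(P[...,1]<y1)&(Z>z0)&(Z<z1);Q=P[k]
    if len(Q): print(n,nm,len(Q),np.percentile(Q[:,0],[0,3,97,100]).round(1),np.percentile(Q[:,1],[0,3,50,97,100]).round(1),np.round(cv2.minAreaRect(Q[:,:2].astype(np.float32))[2],2),np.median(Q[:,2]).round(1))
a=cv2.imread('pics/e_top.png')[140:290,190:340];b=cv2.imread('pics/e_scene.png')[180:330,320:470]
cv2.imwrite('pics/e.png',cv2.resize(np.hstack([a,b]),(800,400),interpolation=2))
"
```

```text
S [426.3 -14.6 206.1] rot [ 3.141e+00 -2.000e-03 -1.110e-01] F [-0.9  0.1 -0.2] t 16.07
top tube 930 [535.5 540.5 705.6 712. ] [121.7 123.  141.2 159.8 160.9] 90.0 114.6
top gapstrip 382 [640.1 641.8 703.6 705.9] [121.9 122.6 142.  160.7 162.5] 89.79 114.6
top front 76 [540.8 545.5 696.1 699.1] [121.5 121.8 122.5 123.2 123.3] 89.81 96.4
top stop 89 [712.2 712.4 725.6 726.6] [118.4 119.3 140.4 161.5 162.5] 0.08 114.5
top jaw 191 [529.3 532.6 620.5 633.1] [160.5 162.4 169.7 178.6 181. ] 89.82 119.7
scene tube 928 [531.8 540.6 707.  711.7] [120.2 121.9 140.5 159.7 161. ] 89.99 116.2
scene gapstrip 450 [640.  642.4 703.5 705.9] [120.2 121.6 140.6 161.1 162.4] 0.7 116.6
scene front 220 [540.3 547.1 695.8 699.6] [119.9 120.5 122.2 124.  124.7] 0.06 96.3
scene stop 180 [712.2 712.7 726.1 727.7] [117.2 118.3 138.3 160.3 163.8] 89.69 114.5
scene jaw 234 [526.3 531.  621.9 638. ] [160.  160.5 168.2 180.1 188. ] 89.17 121.1
```

View pics/e.png

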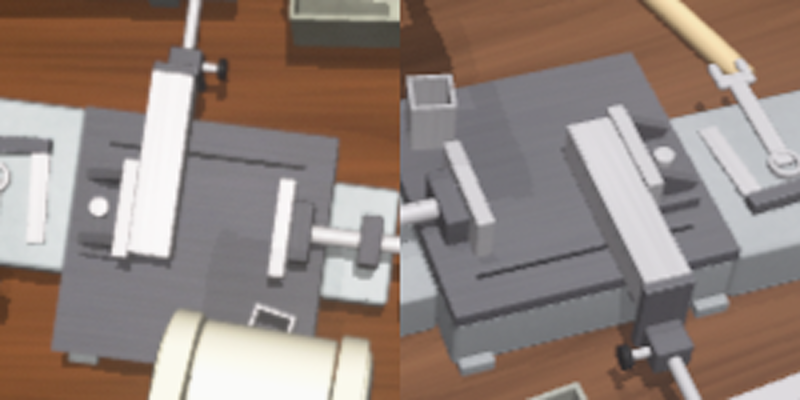

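The tube lies along the fixed jaw at y 122–162 (jaw face at 162) and starts at x 535.5, so its end is at about 715.5, against the stop face (about 715). The stop's far edge reads 726–727, as it did at the start. I'll hand it in.

```bash
python3 -c "
from rig import job
print(job.sign_off())"
```

```text
the job is handed in; nothing more can be done
None
```

I pushed the tube over with shut fingers. I then slid it sideways against the fixed jaw, where the force rose to about 10 N, and along to the length stop, where contact showed at about 6 N. The gripper never held it, and I handed the job in at about 16 s.

**Last checks, from both cameras with the arm clear:**
- **Tube:** it lies flat and straight along the feed. Its sides are at about 122 and 162 mm, with the jaw face at 162 mm. Its end is within about 1 mm of the stop face.
- **Stop:** it appears unmoved to within about 1 mm.
- **Bystanders:** the stub, spanner and square looked undisturbed in the last pictures. I took no measurements of any bystander at the end.

**One thing disagreed:** the shut fingertips were about 7 mm above the reported TCP, where the stated value puts them 17 mm below it. Because of this, my first sideways push slid onto the tube's top with about 6 N and did not move it. I measured the offset, lowered the tool by that amount and repeated the push.

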